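# Check in the square sample bottle

## Robot

A 6-joint arm with a two-finger parallel gripper is mounted at the origin on the work surface. World frame = base frame: x ahead of the robot, y to its left, z up, the work surface at z = 0. Lengths are in m, angles in rad, forces in N, time in s.
With the tool pointing down it reaches from about 0.3 to 0.875 m from the base axis. Payload 4.2 kg.
Tool frame: the origin (TCP) lies at the very end of the fingers, on their centre line; the grasp point (between the pads) lies robot.hold_point_z behind it (robot.hold_point_z is the distance from the TCP to the grasp point, in m); z points along the fingers, y is the line along which they close (so a half turn about z gives the same grasp; the last joint's range is limited). The gripper opens to 85 mm and grips with 20 to 120 N. Pads are 22 mm wide; open, the fingers measure 114 mm over their backs; the gripper's body (76 mm by 85 mm) begins 54 mm behind the grasp point. The pads swing forward as they close: fully open they stand 13 mm farther back than shut.
Start: joints at [-1.313, 0.32, 1.565, -0, 1.257, -0.02], TCP at [0.158, -0.553, 0.231] pointing down, gripper open.
Joint ranges: [-3.11, 3.11], [-0.84, 2.01], [0.21, 2.61], [-1.34, 4.49], [0.05, 2.63], [-2.56, 2.56]. Speed limits (rad/s): [2.57, 2.57, 3.14, 3.14, 3.14, 3.14].

## Interface

Orientations are given as a rotation vector (axis times angle).
In Python, from cell import robot, command_gripper, kinematics, state, imaging, ticket gives the robot as it stands. The module is installed in compiled form; this text tells all that it offers. Calls block until the motion is done:
- robot.reach(position, orientation): joint-space move of the TCP to a pose.
- robot.move_linear(position, v=0.15, rot=None, threshold=None): straight line of the TCP; rot=None keeps the orientation; v is the mean speed in m/s. With threshold (N) it stops when the force on the tool has changed by that much, and returns True; else False.
- robot.goto_joints(angles): joint-space move.
- command_gripper(opening, grasp_force=None): opening from 0.0 (shut) to 1.0 (fully open); grasp_force is the grip in N (None keeps the last); returns when the fingers have stopped.
- robot.wait(seconds).
- kinematics.ik(position, orientation): joint angles nearest the present ones, or None.
- state(): the state.
- imaging.grab_frame(name): name is "scene" or "top" or "wrist"; returns (picture, depth): 400x640x3 uint8, blue, green, red; 400x640 float32, m along the optical axis (not along the pixel's ray), 0 where there is no reading.
- imaging.camera_params(name): a dict with "fx", "fy", "cx", "cy" (pixels), "extrinsics" (4x4, takes a point from world to camera coordinates); the wrist camera has in their place "hand_eye" (4x4, takes a point from camera to tool coordinates, whose origin is the TCP and whose axes are the flange's). Camera axes: x right, y up, looking along -z (the intrinsics and any distortion apply to the point x, -y, -z); pixel columns grow to the right and rows downward; lengths in m; the calibration is good to about 2 mm. A picture is of the moment at which its call begins: read the wrist's pose just before it. camera_params takes no time and is no camera call.
A pose or a line that the arm cannot do raises robot.MotionError and nothing moves.
- ticket.sign_off(): hands the job in; it is judged then, once.
The state is a dict: "time": time; "joints": joint angles; "dq": joint speeds; "effort": joint torques, N m; "position": TCP position; "ee_rot": TCP orientation; "contact_force": force on the tool from outside, world axes, zero at the start; "moment": the same for the moment, N m; "width": opening from 0.0 (shut) to 1.0 (fully open); "grasp_force": force on a finger pad.
Only numpy, scipy, OpenCV 4.12 (cv2) and the standard library are available. Lean on these libraries where they do the work, as an engineer would, in place of code of your own. Each camera call takes 0.05 s, during which the arm holds its last target. There are 200 camera calls.

## Task

Pluck the one square-bodied sample bottle out of the pocket tray and set it gently upright in the middle of the round stand, then let go. Then take the hand scanner from its rest, aim it squarely at the barcode label on the standing bottle from about 10 cm away and hold it steady there for a good second, then lay it back in its rest the same way round as it was. Last, press the button on the logger box fully down and move clear, leaving the round vials and everything else on the bench where they were.

Things in the scene. Friction and masses are not known exactly. Their poses are not given: they have to be found in the camera images.
- tray: Fixed grey pocket tray, 264 x 74 x 28 mm high, origin at the centre of its underside. Four square pockets (45 mm wide, 20 mm deep, floors 8 mm above the bench) in a row along its x axis, at x = -90, -30, 30, 90 mm; x points roughly away from the robot. They hold the square bottle and three round vials in any order.
- bottle: Sample bottle: square white body 40 x 40 mm, 66 mm high, with a round blue cap 22 mm wide, 90 mm high in all, 75 to 155 g; origin at the centre of its underside, z up. The only square body; the vials have its colours and height. Starts upright on a pocket's floor with about 2.5 mm of play each side, faces within 4 degrees of the pocket's.
- bottle_label (a point): Centre of the bottle's white barcode label (32 mm wide, 36 mm high, black bars), on the bottle's +x face, 20 mm out from its axis and 36 mm above its underside. The label looks along the bottle's +x axis; in the tray that is along the row, away from the robot.
- vial1: Round white vial, 40 mm in diameter, blue cap, 90 mm high, standing in a tray pocket; origin at the centre of its underside. Leave it.
- vial2: A second such round vial. Leave it.
- vial3: A third such round vial. Leave it.
- stand_top (a point): Centre of the top face of the fixed round metal stand, a spool with a flat plain top 100 mm in diameter, 45 mm above the bench.
- rest: Fixed black scanner rest; origin at the centre of its underside, x along the scanner. Foot 170 x 60 x 6 mm; two saddles 30 mm high and 22 mm long, under the tail (x = -65 mm) and the head (x = 62 mm), open at the top, with side cheeks 12 mm higher, 46 mm apart inside at the tail, 64 mm at the head. Between the saddles the handle is free at both sides.
- scanner: Loose grey bar-shaped scanner, 130 to 250 g, level in the rest, axes along the rest's. Origin on its underside, at the rest's origin but 30 mm above the bench. Handle x = -85 to 30 mm, 38 mm wide, 34 high; head x = 30 to 85 mm, 56 wide, 42 high. Grip it across the handle near x = 0 (its centre of mass is near x = 5 mm). It looks along its +x axis; no trigger needed.
- scanner_lens (a point): Centre of the scanner's black window on the front of the head: 85 mm ahead of the scanner's origin along its x axis and 21 mm above its underside.
- logger: Fixed white logger box, 80 x 70 mm, 40 mm high, origin at the centre of its underside; it carries the button in the middle of its top.
- confirm_top (a point): Centre of the top of the round metal push button (32 mm in diameter, black housing) on the logger box, facing up.
- confirm (a joint): How far the button is pressed, m: 0 = up, 0.006 = fully down. It is sprung and takes about 4 N to push fully down; it comes up again when let go.
- lamp: Loose steel spirit lamp, 68 mm in diameter, 68 mm high, origin at the centre of its underside. Leave it.
- dish: Loose culture dish, 91 mm in diameter, 16 mm high. Leave it.
- dishes: Loose pile of three culture dishes, 91 mm in diameter, 47 mm high. Leave it.
- loop: Loose black-handled loop holder lying on the bench, 170 mm long, 12 mm thick. Leave it.
- reagent: Loose glass reagent bottle, 72 mm in diameter, about 120 mm high. Leave it.
Not all that is in view belongs to the job. Leave any blue or pink look-alike of the logger alone.

How it is judged:
By the outcome, as a careful person would: the job done as asked, in the order asked, and still so for the second after the job is handed in, with the robot touching nothing.
It also fails if it takes over 64 s, if anything falls off the work surface, if the arm or the gripper's body presses on something with over 40 N, if the wrist force passes 120 N, or if a joint passes its speed limit or range.

## Working session

There is one attempt and no reset: what is moved stays moved. The work goes in short steps, each a Python script; the robot and the scene stay as the last script left them, time stands still between calls to the robot, and variables do not carry over. Pictures are saved under pics/ and viewed, at most 10 in all, crops included, and the job is handed in when it is done.

```bash
mkdir -p pics; python3 - <<'E'
from cell import robot, command_gripper, kinematics, state, imaging, ticket
import cv2,numpy as np
np.set_printoptions(precision=4,suppress=True)
print(robot.hold_point_z,state())
for n in("scene","top","wrist"):
    p,d=imaging.grab_frame(n); cv2.imwrite(f"pics/{n}0.png",p); np.savez(f"pics/{n}0.npz",p=p,d=d); print(n,imaging.camera_params(n),(d>0).mean())
E
```

```text
0.0187 {'time': 0.0, 'joints': array([-1.313 ,  0.3203,  1.5657,  0.    ,  1.2574, -0.02  ]), 'dq': array([ 0.0019, -0.0002, -0.0003,  0.0009, -0.001 ,  0.0007]), 'effort': array([  0.002 , -41.552 , -23.4163,   0.0002,   0.0083,   0.    ]), 'position': array([ 0.1576, -0.5525,  0.2305]), 'ee_rot': array([-3.1096, -0.4347,  0.0003]), 'contact_force': array([ 0.1192,  0.3542, -0.0442]), 'moment': array([-0.0183,  0.0108, -0.0394]), 'grasp_force': 0.0, 'width': 1.0011601646734727}
scene {'fx': 514.9889687690923, 'fy': 514.9889687690923, 'cx': 323.79767284825016, 'cy': 194.87593769044, 'extrinsics': array([[-0.612 ,  0.7907,  0.0134,  0.3521],
       [-0.6092, -0.4822,  0.6295,  0.2832],
       [ 0.5043,  0.3771,  0.7769, -1.4712],
       [ 0.    ,  0.    ,  0.    ,  1.    ]])} 0.99621484375
top {'fx': 461.4208053980051, 'fy': 461.4208053980051, 'cx': 321.7564616632321, 'cy': 206.55635960355428, 'extrinsics': array([[-0.0168, -0.9998, -0.0091, -0.0051],
       [ 0.9817, -0.0183,  0.1894, -0.574 ],
       [-0.1896, -0.0057,  0.9819, -1.1166],
       [ 0.    ,  0.    ,  0.    ,  1.    ]])} 0.9959140625
wrist {'fx': 301.33761539538784, 'fy': 301.33761539538784, 'cx': 317.38233323360294, 'cy': 201.45121863469637, 'hand_eye': array([[-0.0011,  0.9597,  0.2809,  0.0714],
       [ 1.    ,  0.0012,  0.    ,  0.0008],
       [-0.0003,  0.2809, -0.9597, -0.1427],
       [ 0.    ,  0.    ,  0.    ,  1.    ]])} 0.9959921875
```

View pics/top0.png

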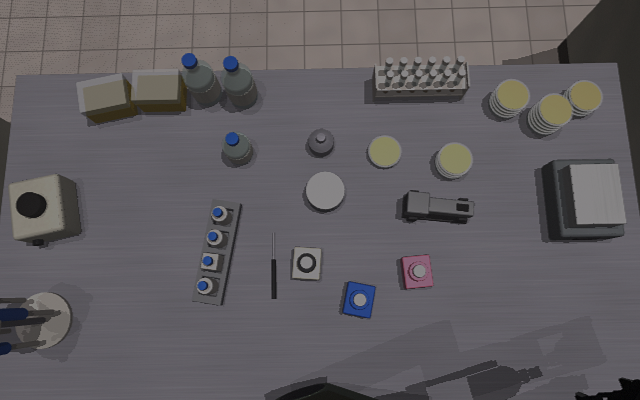

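View pics/scene0.png

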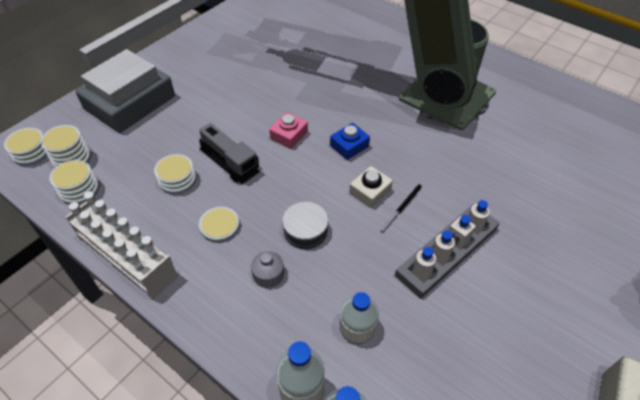

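The top view shows the tray with four blue-capped items at (220,214), (215,237), (210,262) and (205,286). The stand is at (325,191), the white logger at (307,264), with blue and pink look-alikes at (360,299) and (418,271). The scanner in its rest is at (438,207), and the loop lies at (274,270). The scene view agrees, with the tray items at (427,261), (446,243), (464,228) and (482,212).

Bottle candidates: those four tray items. (210,262) looks square, so I'll check it in a close crop.

```bash
cat > h.py <<'E'
from cell import robot, command_gripper, kinematics, state, imaging, ticket
import cv2,numpy as np
from scipy.spatial.transform import Rotation as R
np.set_printoptions(precision=4,suppress=True)
def c2w(n,st=None):
    P=imaging.camera_params(n)
    if n!="wrist": return P,np.linalg.inv(P["extrinsics"])
    T=np.eye(4);T[:3,:3]=R.from_rotvec(st["ee_rot"]).as_matrix();T[:3,3]=st["position"]
    return P,T@P["hand_eye"]
def cloud(P,T,d):
    v,u=np.mgrid[:d.shape[0],:d.shape[1]]
    c=np.stack([(u-P["cx"])/P["fx"]*d,-(v-P["cy"])/P["fy"]*d,-d],-1)
    w=c@T[:3,:3].T+T[:3,3]; w[d<=0]=np.nan; return w
def plane(P,T,uv,z):
    uv=np.atleast_2d(uv).astype(float)
    r=np.c_[(uv[:,0]-P["cx"])/P["fx"],-(uv[:,1]-P["cy"])/P["fy"],-np.ones(len(uv))]@T[:3,:3].T
    o=T[:3,3]; return o+r*((z-o[2])/r[:,2])[:,None]
def down(yaw): # tool z down, tool x at angle yaw in world
    c,s=np.cos(yaw),np.sin(yaw)
    return R.from_matrix(np.array([[c,s,0],[s,-c,0],[0,0,-1]])).as_rotvec()
def snap(n,tag):
    st=state(); p,d=imaging.grab_frame(n); cv2.imwrite(f"pics/{tag}.png",p)
    P,T=c2w(n,st); np.savez(f"pics/{tag}.npz",p=p,d=d,T=T); return p,d,P,T
E
python3 - <<'E'
from h import *
f=np.load("pics/top0.npz");P,T=c2w("top");w=cloud(P,T,f["d"]);p=f["p"]
a=cv2.resize(p[190:310,180:260],None,fx=4.5,fy=4.5,interpolation=2)
b=cv2.resize(p[180:230,395:485],None,fx=4.5,fy=4.5,interpolation=2)
s=np.load("pics/scene0.npz")["p"]
c=cv2.resize(s[115:190,190:270],None,fx=4.5,fy=4.5,interpolation=2)
im=np.zeros((600,780,3),np.uint8);im[:540,:360]=a;im[:225,370:775]=b;im[240:577,370:730]=c[:337]
cv2.imwrite("pics/crop.png",im)
for nm,(u,v) in dict(stand=(325,191),logger=(307,264),caps0=(220,212),c1=(214,236),c2=(209,261),c3=(205,285),scA=(415,205),scB=(462,208),mid=(438,206),bench=(260,330)).items(): print(nm,w[v,u])
# scene table
P2,T2=c2w("scene");w2=cloud(P2,T2,np.load("pics/scene0.npz")["d"])
for nm,(u,v) in dict(stand=(305,221),c=(372,177),cap=(464,222)).items(): print(nm,w2[v,u])
E
```

```text
stand [ 0.6172 -0.0243  0.0413]
logger [0.4289 0.0234 0.0628]
caps0 [0.5566 0.2334 0.0974]
c1 [0.4978 0.2463 0.0979]
c2 [0.4377 0.2564 0.0988]
c3 [0.3812 0.2645 0.0979]
scA [ 0.5705 -0.2488  0.0698]
scB [ 0.5621 -0.3678  0.062 ]
mid [ 0.569  -0.3088  0.0586]
bench [0.2692 0.1464 0.0028]
stand [ 0.6188 -0.0193  0.0429]
c [0.436  0.0321 0.0623]
cap [0.4452 0.2667 0.0956]
```

View pics/crop.png

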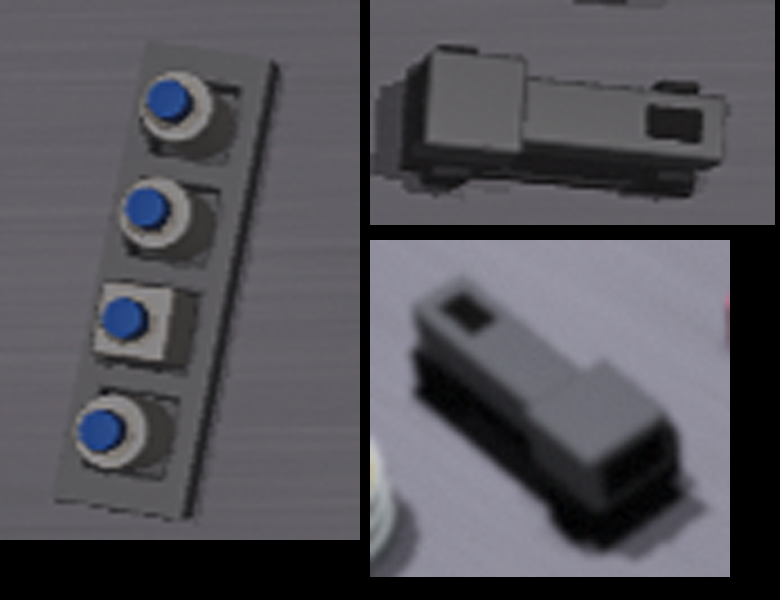

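The crop confirms it. The only square body is the third item from the far end, crop (125,320), which is top pixel (208,261). The scanner's wide head and black window are on the left (+y) end. Next I'll take wrist views of the scanner, stand/logger and tray from several positions.

```bash
python3 - <<'E'
from h import *
for tag,pos,yaw in [("wA",(.53,-.30,.27),1.57),("wB",(.52,-.02,.30),1.57),("wC",(.44,.18,.27),2.97),("wD",(.44,.255,.24),2.97)]:
    robot.reach(pos,down(yaw)); robot.wait(.1); s=state(); print(tag,s["time"],s["position"],s["joints"]); snap("wrist",tag)
I=[cv2.imread(f"pics/w{k}.png") for k in "ABCD"]
m=np.vstack([np.hstack(I[:2]),np.hstack(I[2:])]); cv2.imwrite("pics/wm.png",cv2.resize(m,(800,500),interpolation=3))
E
```

```text
wA 1.9083 [ 0.5293 -0.301   0.2699] [-0.5358  0.3539  1.4161 -0.0003  1.3718 -0.5331]
wB 3.15 [ 0.5203 -0.0212  0.2997] [-0.0626  0.1969  1.5619 -0.0004  1.3832 -0.06  ]
wC 4.225 [0.4408 0.1791 0.2701] [ 0.362   0.1377  1.7096 -0.0004  1.2939 -1.0344]
wD 4.7917 [0.4405 0.2543 0.2404] [ 0.5012  0.2088  1.6962 -0.0005  1.2361 -0.8966]
```

View pics/wm.png

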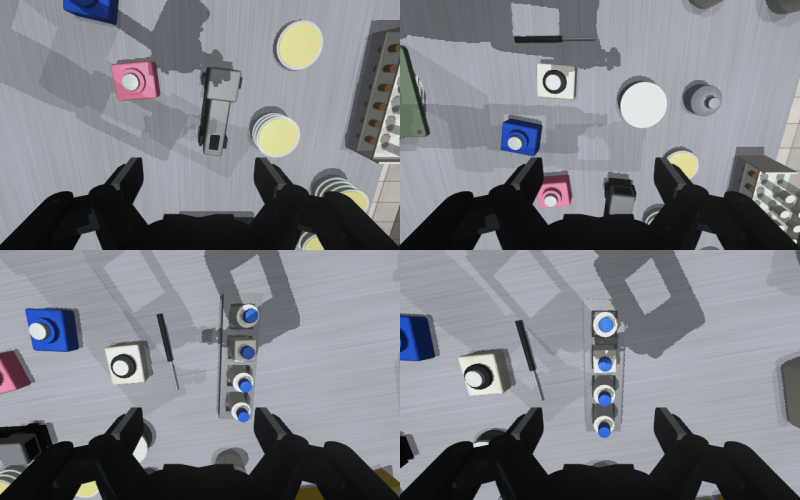

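The mosaic shows the scanner in wA near (220,110), head up. The stand in wB is at (643,104) and the white logger at (557,80). In wC/wD the square bottle is second from the top, at (243,348) and (605,360), with its label side facing down the image, away from the robot. Now I'll measure from the clouds of several views.

```bash
python3 - <<'E'
from h import *
V={}
for t in ["wA","wB","wC","wD","top0","scene0"]:
    f=np.load(f"pics/{t}.npz"); P,T=c2w("wrist",state()) if t[0]=="w" else c2w(t[:-1]); T=f["T"] if t[0]=="w" else T
    V[t]=(f["p"],P,T,cloud(P,T,f["d"]))
def box(w,c,r,z0,z1): return (np.hypot(w[...,0]-c[0],w[...,1]-c[1])<r)&(w[...,2]>z0)&(w[...,2]<z1)
def rect(q):
    (c,s,a)=cv2.minAreaRect((q*1000).astype(np.float32)); return np.array(c)/1000,np.array(s),a
def show(name,ts,c,r,z0,z1,circ=False):
    for t in ts:
        w=V[t][3]; m=box(w,c,r,z0,z1).astype(np.uint8)
        n,l,st,_=cv2.connectedComponentsWithStats(m)
        if n<2: continue
        m=l==1+np.argmax(st[1:,4]); q=w[m]
        zz=np.median(q[:,2])
        if circ: cc,rr=cv2.minEnclosingCircle((q[:,:2]*1000).astype(np.float32)); print(name,t,m.sum(),"circ",np.array(cc)/1000,rr,"z",zz)
        else: print(name,t,m.sum(),*rect(q[:,:2]),"z",zz)
W=["wA","wB","wC","wD","top0","scene0"]
for t in W: 
    w=V[t][3]; q=w[(abs(w[...,2])<.015)&(np.hypot(w[...,0]-.35,w[...,1]-.1)<.5)]; print("bench",t,np.median(q[:,2]))
show("stand",["wA","wB","wC","top0","scene0"],(.617,-.022),.07,.036,.055,True)
show("bottle body",["wC","wD","top0","scene0"],(.438,.257),.035,.068,.082)
show("bottle cap",["wC","wD","top0","scene0"],(.438,.257),.03,.09,.105,True)
show("tray",["wC","wD","top0"],(.467,.25),.16,.022,.036)
show("button",["wA","wB","wC","wD","top0"],(.43,.027),.025,.054,.075,True)
show("logger",["wA","wB","wC","wD","top0"],(.43,.027),.065,.034,.046)
show("head",["wA","top0","scene0"],(.570,-.262),.05,.067,.08)
show("handle",["wA","top0","scene0"],(.565,-.325),.075,.056,.0665)
show("rest",["wA","top0"],(.568,-.31),.12,.02,.08)
# triangulate caps blue centroid
def ray(t,uv):
    _,P,T,_=V[t]; a=plane(P,T,uv,0)[0]; o=T[:3,3]; d=(a-o)/np.linalg.norm(a-o); return o,d
def tri(rs):
    A=sum(np.eye(3)-np.outer(d,d) for o,d in rs); b=sum((np.eye(3)-np.outer(d,d))@o for o,d in rs); return np.linalg.solve(A,b)
rs=[]
for t in ["wC","wD","top0","scene0"]:
    p,P,T,w=V[t]; h=cv2.cvtColor(p,cv2.COLOR_BGR2HSV); m=box(w,(.438,.257),.03,.088,.108)&(h[...,1]>150)&(abs(h[...,0].astype(int)-112)<12)
    v,u=np.nonzero(m); rs.append(ray(t,(u.mean(),v.mean()))); print(t,u.mean(),v.mean(),len(u))
print("cap tri",tri(rs[:2]),tri(rs[:3]),tri(rs))
E
```

```text
bench wA -2.6510205097918238e-05
bench wB 3.7030681451666325e-05
bench wC 0.00015301938697925843
bench wD 0.0001688779160164411
bench top0 -0.0006022205499311983
bench scene0 0.00047962348875968397
stand wB 4367 circ [ 0.6166 -0.0224] 50.04444885253906 z 0.04515594368288228
stand wC 663 circ [0.6278 0.0104] 36.583412170410156 z 0.045237192930974446
stand top0 1146 circ [ 0.62   -0.0234] 50.19115447998047 z 0.04473185446459904
stand scene0 1371 circ [ 0.6164 -0.0238] 51.76795196533203 z 0.04528306888251887
bottle body wC 854 [0.4371 0.2645] [40.1834 40.3275] 82.38165283203125 z 0.07381605942116753
bottle body wD 994 [0.4369 0.2646] [39.8584 40.2334] 82.20525360107422 z 0.07394211745610035
bottle body top0 192 [0.44   0.2631] [40.5616 39.5324] 81.16400146484375 z 0.0729592841751332
bottle body scene0 230 [0.4384 0.2646] [41.0794 40.3019] 84.2408676147461 z 0.07364096843340945
bottle cap wC 356 circ [0.4369 0.2645] 10.968499183654785 z 0.09795561757881746
bottle cap wD 402 circ [0.4367 0.2646] 10.853503227233887 z 0.09806836622989729
bottle cap top0 69 circ [0.4397 0.2626] 10.7272729873
[... 1320 characters left out ...]
 2711 [ 0.564  -0.3393] [112.506  38.274] 82.87898254394531 z 0.06408765204962813
handle top0 584 [ 0.567  -0.3403] [112.3709  39.3397] 82.8341064453125 z 0.06367307152882007
handle scene0 446 [ 0.564  -0.3424] [112.5441  38.5259] 83.23799896240234 z 0.06367592398790012
rest wA 5943 [ 0.5671 -0.3109] [169.7111  76.0599] 83.03321075439453 z 0.06509045738207558
rest top0 1458 [ 0.5752 -0.3108] [170.7389  76.6561] 87.6545181274414 z 0.06500047214896565
wC 396.6656346749226 163.97832817337462 323
wD 327.94617563739376 183.02549575070822 353
top0 207.16666666666666 260.35 60
scene0 464.9230769230769 219.64102564102564 78
cap tri [0.4368 0.2645 0.0946] [0.4393 0.2651 0.0854] [0.4377 0.2642 0.0933]
```

```bash
python3 - <<'E'
from h import *
y=np.deg2rad(172.2); b=np.array([.4369,.2645])
robot.reach((*b,.14),down(y))
robot.move_linear((*b,.036),v=.12)
s=state();print(s["time"],s["position"],s["contact_force"])
command_gripper(0.0,40); s=state();print(s["time"],s["width"],s["grasp_force"],s["contact_force"])
robot.move_linear((*b,.07),v=.06); robot.move_linear((*b,.20),v=.2)
s=state();print(s["time"],s["width"],s["grasp_force"],s["contact_force"],s["position"])
p,d,P,T=snap("wrist","g1"); w=cloud(P,T,d)
h=cv2.cvtColor(p,cv2.COLOR_BGR2HSV); m=(np.linalg.norm(w[...,:2]-s["position"][:2],axis=-1)<.045)&(w[...,2]>.15)&(h[...,1]>130)&(abs(h[...,0].astype(int)-112)<14)
q=w[m];print(m.sum(),np.nanmax(q[:,2]));q=q[q[:,2]>np.percentile(q[:,2],60)-.003];print(cv2.minEnclosingCircle((q[:,:2]*1000).astype(np.float32)),np.median(q[:,2]))
E
```

```text
6.3417 [0.4376 0.2649 0.0369] [ 0.0449 -0.0715  0.6574]
6.825 0.4609195916664405 40.90973138809204 [-0.2851  0.1262  4.5056]
8.3417 0.46475506315717 40.39832532405853 [ 0.0505  0.1402 -3.0629] [0.4361 0.264  0.1987]
3311 0.2745730647436971
((433.0327453613281, 263.6842956542969), 11.027896881103516) 0.26016281015540293
```

```bash
python3 - <<'E'
from h import *
ps=np.deg2rad(83); y=ps # tool yaw = scanner heading; label then faces ps+180
robot.reach((.6166,-.0224,.17),down(y)); robot.wait(.3)
s=state();p,d,P,T=snap("wrist","g2"); w=cloud(P,T,d); print(s["time"],s["position"],R.from_rotvec(s["ee_rot"]).as_matrix()[:,2],s["contact_force"],s["moment"])
h=cv2.cvtColor(p,cv2.COLOR_BGR2HSV); m=(np.linalg.norm(w[...,:2]-s["position"][:2],axis=-1)<.03)&(w[...,2]>s["position"][2]+.045)&(h[...,1]>130)&(abs(h[...,0].astype(int)-112)<14)
q=w[m]; zt=np.percentile(q[:,2],70); q=q[abs(q[:,2]-zt)<.004]
A=np.c_[q[:,:2]-q[:,:2].mean(0),np.ones(len(q))]; c=np.linalg.lstsq(A,q[:,2],rcond=None)[0]
print(len(q),zt,"slopes deg",np.rad2deg(np.arctan(c[:2])),cv2.minEnclosingCircle((q[:,:2]*1000).astype(np.float32)))
cv2.imwrite("pics/g2c.png",cv2.resize(p[130:400,190:450],None,fx=2,fy=2))
E
```

```text
9.975 [ 0.6165 -0.0215  0.1703] [ 0.0003  0.0001 -1.    ] [-0.8351  0.7614 -1.3607] [-0.0587  0.0537  0.0014]
2156 0.23167974814454334 slopes deg [-0.9023 -7.3569] ((616.6629028320312, -20.544912338256836), 10.648600578308105)
```

View pics/g2c.png

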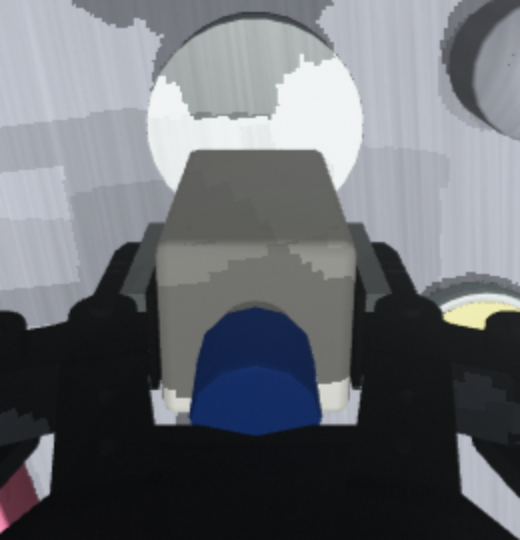

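The bottle is held centrally, with its blank face toward the camera and the stand behind it at crop (255,110). I'll check tilt from the face planes.

```bash
python3 - <<'E'
from h import *
f=np.load("pics/g2.npz");P,_=c2w("wrist",state());w=cloud(P,f["T"],f["d"])
def pl(r0,r1,c0,c1):
    q=w[130+r0//2:130+r1//2,190+c0//2:190+c1//2].reshape(-1,3); c=q.mean(0); u,s,v=np.linalg.svd(q-c); print("c",c,"n",v[2],"rms",s[2]/len(q)**.5)
pl(160,230,200,310)   # front face
pl(250,300,170,340)   # body top
pl(375,420,205,310)   # cap top
E
```

```text
Traceback (most recent call last):
numpy.linalg.LinAlgError: SVD did not converge
```

```bash
python3 - <<'E'
from h import *
f=np.load("pics/g2.npz");P,_=c2w("wrist",state());w=cloud(P,f["T"],f["d"])
def pl(r0,r1,c0,c1):
    q=w[130+r0//2:130+r1//2,190+c0//2:190+c1//2].reshape(-1,3); q=q[~np.isnan(q[:,0])]; c=q.mean(0); u,s,v=np.linalg.svd(q-c,full_matrices=False); print(len(q),"c",c,"n",v[2],"rms",s[2]/len(q)**.5)
pl(160,230,200,310)   # front face
pl(250,300,170,340)   # body top
pl(375,420,205,310)   # cap top
E
```

```text
1913 c [ 0.6189 -0.002   0.1801] n [-0.1229 -0.9924  0.    ] rms 0.00022224649216556468
2118 c [ 0.6181 -0.0083  0.2078] n [-0.0007  0.0148  0.9999] rms 0.0005495260544619872
1212 c [ 0.6174 -0.0169  0.2317] n [0.0048 0.0063 1.    ] rms 0.0006514091235452591
```

```bash
python3 - <<'E'
from h import *
x,y=.6166,-.0236
robot.move_linear((x,y,.080),v=.12); robot.wait(.2)
r=robot.move_linear((x,y,.070),v=.015,threshold=3)
s=state();print(r,s["time"],s["position"],s["contact_force"])
command_gripper(1.0); s=state();print(s["time"],s["width"],s["contact_force"])
robot.move_linear((x,y,.17),v=.15)
robot.reach((.585,-.12,.24),down(np.deg2rad(83))); robot.wait(.2)
s=state();print(s["time"]);p,d,P,T=snap("wrist","s1"); w=cloud(P,T,d)
m=(np.hypot(w[...,0]-x,w[...,1]-y)<.04)
for a,b in((.105,.117),(.13,.14)):
    q=w[m&(w[...,2]>a)&(w[...,2]<b)];print(len(q),cv2.minAreaRect((q[:,:2]*1000).astype(np.float32)),np.median(q[:,2]))
cv2.imwrite("pics/s1c.png",p)
E
```

```text
True 11.6167 [ 0.6167 -0.0236  0.0735] [-0.0206 -0.4767  3.5272]
12.1333 0.998918023936182 [-0.0059  0.4598 -0.8118]
13.6917
1673 ((617.5697021484375, -24.14094352722168), (39.381465911865234, 39.54157257080078), 83.10649871826172) 0.11084226351245008
679 ((617.1214599609375, -24.054039001464844), (20.934459686279297, 21.026695251464844), 9.028219223022461) 0.13499560819024722
```

View pics/s1c.png

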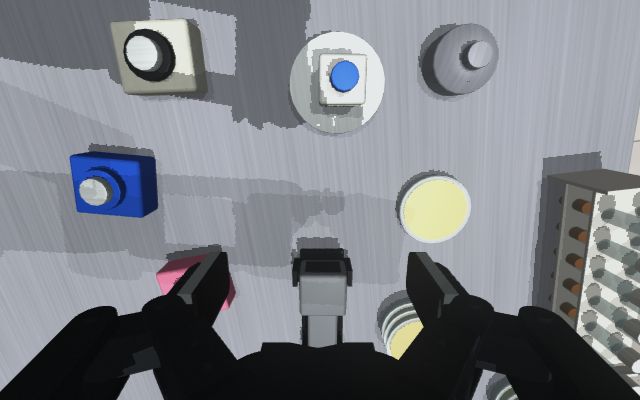

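The bottle stands upright at image (343,78), its cap within 2 mm of the stand's centre, with the label facing the scanner. The dish pile at (405,340) is near the scanner, so I'll check finger clearance first.

```bash
python3 - <<'E'
from h import *
f=np.load("pics/wA.npz");P,_=c2w("wrist",state());w=cloud(P,f["T"],f["d"])
h=np.deg2rad(82.95); ax=np.array([np.cos(h),np.sin(h)]); la=np.array([-np.sin(h),np.cos(h)])
r=w[...,:2]-np.array([.5673,-.3117]); a=r@ax; l=r@la
m=(abs(a)<.06)&(w[...,2]>.012)
for lo,hi in((-.15,-.034),(.034,.15)):
    k=m&(l>lo)&(l<hi); print(k.sum(), (l[k].min(),l[k].max(),w[...,2][k].max()) if k.any() else "")
k=(abs(a+.027)<.03)&(w[...,2]>.055)&(w[...,2]<.067)&(abs(l)<.03); print("handle lateral",np.percentile(l[k],[1,99]))
k=(w[...,2]>.067)&(w[...,2]<.08)&(abs(l)<.035)&(abs(a)<.1); print("head a",np.percentile(a[k],[1,99]),np.percentile(l[k],[1,99]))
for q in [(.5673,-.3117,.028),(.592,-.225,.058),(.592,-.225,.15)]: print(kinematics.ik(q,down(h)))
E
```

```text
2974 (np.float64(-0.14998828323662655), np.float64(-0.034078660954540284), np.float64(0.33860242498193316))
25785 (np.float64(0.03400694496414829), np.float64(0.14998204892205144), np.float64(0.3695890046268201))
handle lateral [-0.0184  0.0189]
head a [0.0295 0.0844] [-0.0268  0.0274]
[-0.5202  0.6066  1.6391 -0.      0.8959 -0.3971]
[-0.3814  0.5551  1.6486 -0.      0.9379 -0.2583]
[-0.3814  0.4674  1.5432 -0.      1.131  -0.2583]
```

```bash
python3 - <<'E'
from h import *
f=np.load("pics/wA.npz");P,_=c2w("wrist",state());w=cloud(P,f["T"],f["d"])
h=np.deg2rad(82.95); ax=np.array([np.cos(h),np.sin(h)]); la=np.array([-np.sin(h),np.cos(h)])
o=np.array([.5673,-.3117]); r=w[...,:2]-o; a=r@ax-.005; l=r@la; z=w[...,2]
k=(abs(a)<.025)&(z>.012)&(z<.09)&(abs(l)<.12)&(abs(l)>.022)
n=l[k&(l<0)];p=l[k&(l>0)];print("right nearest",n.max() if len(n) else None,"left",p.min() if len(p) else None)
assert not len(n) or n.max()<-.05
g=o+.005*ax; ro=down(h)
robot.reach((*g,.15),ro); command_gripper(.72)
robot.move_linear((*g,.0285),v=.1); s=state();print(s["time"],s["position"],s["contact_force"])
command_gripper(0,60); s=state();print(s["time"],s["width"],s["grasp_force"],s["contact_force"],s["position"])
robot.move_linear((*g,.05),v=.05); robot.move_linear((*g,.095),v=.12); robot.wait(.2)
s=state();print(s["time"],s["width"],s["contact_force"],s["moment"],s["position"])
p,d,P,T=snap("wrist","q1"); w=cloud(P,T,d); r=w[...,:2]-s["position"][:2]; a=r@ax; l=r@la; z=w[...,2]
k=(z>.125)&(z<.15)&(a>.02)&(a<.1)&(abs(l)<.04); q=w[k]; print(k.sum(),np.percentile(a[k],[1,99]),np.percentile(l[k],[1,99]))
c=q.mean(0);u,sv,v=np.linalg.svd(q-c,full_matrices=False);print(c,v[2]); print(cv2.minAreaRect((q[:,:2]*1000).astype(np.float32)))
cv2.imwrite("pics/q1c.png",p)
E
```

```text
right nearest -0.02288779149756774 left 0.02261853989686516Traceback (most recent call last):
  File "<stdin>", line 7, in <module>
AssertionError
```

```bash
python3 - <<'E'
from h import *
f=np.load("pics/wA.npz");P,_=c2w("wrist",state());w=cloud(P,f["T"],f["d"])
h=np.deg2rad(82.95); ax=np.array([np.cos(h),np.sin(h)]); la=np.array([-np.sin(h),np.cos(h)])
r=w[...,:2]-np.array([.5673,-.3117]); a=r@ax-.005; l=r@la; z=w[...,2]
for lim in(.013,.02,.045):
    k=(abs(a)<lim)&(z>.012)&(z<.09)&(abs(l)<.14)
    print(lim,np.histogram(l[k],np.arange(-.14,.141,.01))[0])
E
```

```text
0.013 [136 162 164 160  52   0   0   0   0   0   0   0 150 182 183 203   0   0
   0   0   0   0   0   0   0   0  21  32]
0.02 [179 205 205 202 155   0   0   0   0   0   0   0 230 278 283 311   0   0
   0   0   0   0   0   0   0   0  70  79]
0.045 [326 348 350 347 342 184   0   0   0   0   0 113 543 633 635 674 151   0
   0   0   0   0   0   0   0   0 220 256]
```

Free to 90 mm on both sides, so the assertion only caught the head's edge. I'll go ahead without it.

```bash
python3 - <<'E'
from h import *
h=np.deg2rad(82.95); ax=np.array([np.cos(h),np.sin(h)]); la=np.array([-np.sin(h),np.cos(h)])
o=np.array([.5673,-.3117]); g=o+.005*ax; ro=down(h)
robot.reach((*g,.15),ro); command_gripper(.72)
robot.move_linear((*g,.0285),v=.1); s=state();print(s["time"],s["position"],s["contact_force"])
command_gripper(0,60); s=state();print(s["time"],s["width"],s["grasp_force"],s["contact_force"],s["position"])
robot.move_linear((*g,.05),v=.05); robot.move_linear((*g,.095),v=.12); robot.wait(.2)
s=state();print(s["time"],s["width"],s["contact_force"],s["moment"],s["position"])
p,d,P,T=snap("wrist","q1"); w=cloud(P,T,d); r=w[...,:2]-s["position"][:2]; a=r@ax; l=r@la; z=w[...,2]
k=(z>.125)&(z<.15)&(a>.02)&(a<.1)&(abs(l)<.04); q=w[k]; print(k.sum(),np.percentile(a[k],[1,99]),np.percentile(l[k],[1,99]))
c=q.mean(0);u,sv,v=np.linalg.svd(q-c,full_matrices=False);print(c,v[2]); print(cv2.minAreaRect((q[:,:2]*1000).astype(np.float32)))
cv2.imwrite("pics/q1c.png",p)
E
```

```text
16.3167 [ 0.5684 -0.307   0.0293] [-0.3982 -0.8658  0.4547]
16.65 0.43663925573590834 61.230854988098145 [0.5936 0.76   2.5981] [ 0.5684 -0.307   0.0293]
17.9583 0.43763581179353045 [ 0.0178  0.1782 -1.9148] [-0.0193  0.0139 -0.0058] [ 0.5673 -0.3064  0.0938]
26290 [0.0212 0.0799] [-0.027   0.0263]
[ 0.5743 -0.2525  0.1362] [ 0.0004 -0.0119  0.9999]
((573.80615234375, -256.3846740722656), (60.87247085571289, 56.440155029296875), 82.88109588623047)
```

View pics/q1c.png

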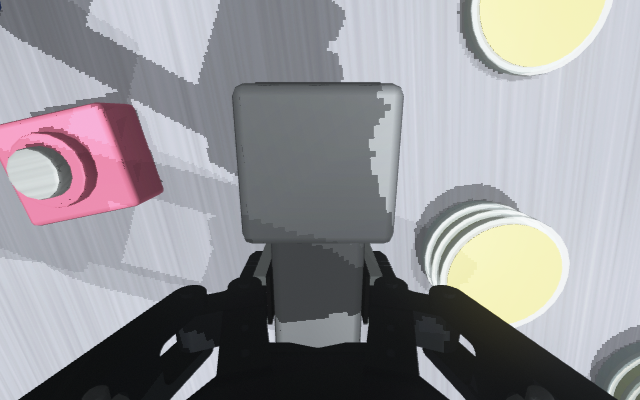

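The scanner is held level and straight in the fingers (head at image (318,165), front edge 80 mm ahead of the TCP), with no slip. Now the aim.

```bash
python3 - <<'E'
from h import *
h=np.deg2rad(83.0); d=np.array([np.cos(h),np.sin(h)]); b=np.array([.6173,-.0241]); t=np.r_[b-.2*d,.0597]
robot.move_linear((t[0],t[1],.095),v=.1,rot=down(h)); robot.move_linear(t,v=.06); robot.wait(.3)
s=state();print(s["time"],s["position"],s["position"]-t)
robot.wait(1.8)
s=state();p,dd,P,T=snap("wrist","q2"); w=cloud(P,T,dd)
m=np.hypot(w[...,0]-b[0],w[...,1]-b[1])<.04
q=w[m&(w[...,2]>.105)&(w[...,2]<.117)];print(s["time"],s["position"]-t,len(q),cv2.minAreaRect((q[:,:2]*1000).astype(np.float32)))
r=w[...,:2]-s["position"][:2]; a=r@d; k=(w[...,2]>.085)&(a>.02)&(a<.1)&(abs(r@[-d[1],d[0]])<.035)&(w[...,2]<.115)
print("head front",np.percentile(a[k],99.5),"top z",np.median(w[...,2][k]))
E
```

```text
20.075 [ 0.5931 -0.2227  0.0601] [ 0.0002 -0.      0.0004]
21.875 [-0.  0. -0.] 0 ((0.0, 0.0), (0.0, 0.0), 0.0)
head front 0.08015744256054508 top z 0.10229911587151372
```

```bash
python3 - <<'E'
from h import *
p,d,P,T=snap("scene","sc2"); cv2.imwrite("pics/sc2c.png",cv2.resize(p[110:290,180:420],None,fx=3,fy=3,interpolation=2)); print(state()["time"])
E
```

```text
21.975
```

View pics/sc2c.png

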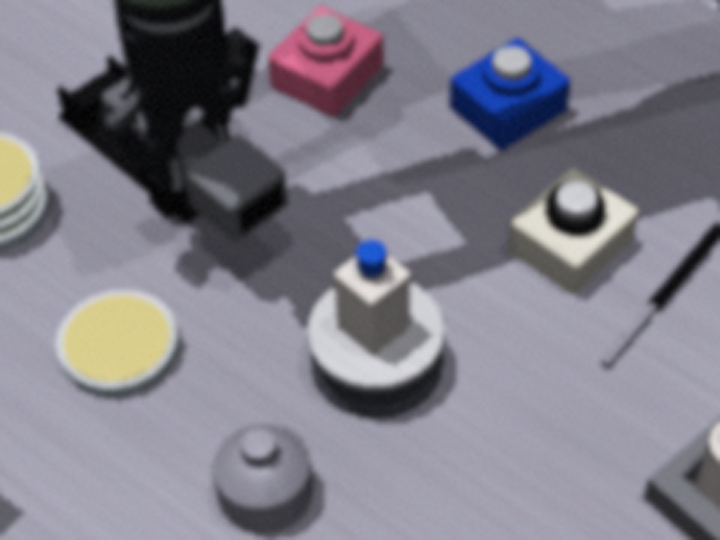

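The scanner's window faces the bottle's label face square-on (crop: head (235,185), bottle (372,295)), and it was held steady for 1.8 s. Now I'll return it to the rest and check.

```bash
python3 - <<'E'
from h import *
h=np.deg2rad(82.95); ax=np.array([np.cos(h),np.sin(h)]); g=np.array([.5673,-.3117])+.005*ax+np.array([.0003,-.0003])
p=state()["position"]
robot.move_linear((p[0],p[1],.095),v=.12); robot.move_linear((*g,.095),v=.1,rot=down(h)); robot.wait(.2)
robot.move_linear((*g,.045),v=.08); robot.wait(.2); s=state(); print(s["position"],g)
r=robot.move_linear((*g,.027),v=.02,threshold=3); s=state();print(r,s["time"],s["position"],s["contact_force"])
command_gripper(.72); robot.move_linear((*g,.13),v=.12)
robot.reach((.53,-.30,.27),down(1.57)); robot.wait(.2)
s=state();print(s["time"]); _,d,P,T=snap("wrist","e1"); w=cloud(P,T,d)
la=np.array([-ax[1],ax[0]]); rr=w[...,:2]-np.array([.5673,-.3117]); a=rr@ax; l=rr@la; z=w[...,2]
for n,k in (("handle",(a<.025)&(z>.056)&(z<.067)),("head",(z>.067)&(z<.08))):
    k=k&(abs(l)<.04)&(abs(a)<.1); print(n,k.sum(),np.median(z[k]),cv2.minAreaRect((w[k][:,:2]*1000).astype(np.float32)))
E
```

```text
[ 0.5686 -0.3073  0.0457] [ 0.5682 -0.307 ]
True 25.3583 [ 0.5681 -0.307   0.0293] [0.56   0.3163 4.0256]
27.55
handle 2662 0.06412405719246578 ((564.3180541992188, -341.2084045410156), (109.1815414428711, 38.30283737182617), 82.97380065917969)
head 2562 0.07196791342723172 ((568.6997680664062, -303.8401794433594), (153.85931396484375, 55.901371002197266), 82.65756225585938)
```

The scanner is seated as before: same height, heading 82.97°. Next, the button.

```bash
python3 - <<'E'
from h import *
b=(.4302,.0281)
command_gripper(0.0)
robot.reach((*b,.13),down(1.57)); robot.move_linear((*b,.072),v=.1); robot.wait(.2); z0=state()["contact_force"][2]
r=robot.move_linear((*b,.051),v=.02,threshold=12); s=state();print(r,s["time"],s["position"],s["contact_force"],z0)
robot.wait(.4); s=state();print(s["position"],s["contact_force"])
robot.move_linear((*b,.15),v=.15); robot.reach((.40,-.05,.30),down(1.57)); robot.wait(.3)
s=state();print(s["time"],s["contact_force"])
p,d,P,T=snap("top","f1"); p0=np.load("pics/top0.npz")["p"]
cv2.imwrite("pics/f1c.png",p)
for t in ("wrist",):
    _,d,P,T=snap("wrist","f2"); w=cloud(P,T,d); m=np.hypot(w[...,0]-.6173,w[...,1]+.0241)<.04
    q=w[m&(w[...,2]>.105)&(w[...,2]<.117)]; print("bottle",len(q),cv2.minAreaRect((q[:,:2]*1000).astype(np.float32)) if len(q) else "")
E
```

```text
True 31.3167 [0.4302 0.0281 0.056 ] [-1.2682  1.1547  6.4232] -0.32771194424511363
[0.4302 0.0281 0.0559] [-0.6067  0.2275  7.3097]
33.525 [-0.0107  0.5198  0.1086]
bottle 969 ((616.3099365234375, -23.975040435791016), (39.89612579345703, 41.08360290527344), 82.68933868408203)
```

View pics/f1c.png

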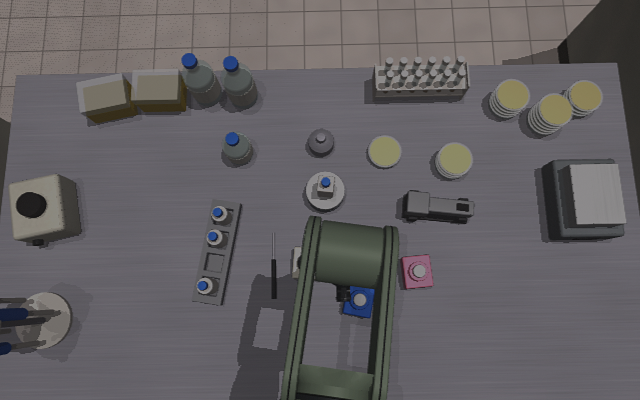

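The final top view shows everything in place: the bottle on the stand (325,186), the scanner in its rest (438,207), and the three vials and clutter unmoved. The button went down 5.9 mm and held 7.3 N, well over the 4 N needed, so it bottomed out.

```bash
python3 -c "
from cell import ticket; print(ticket.sign_off())"
```

```text
the job is handed in; nothing more can be done
None
```

The job is done and handed in at about 34 s: the bottle stands upright on the stand, the scanner was held on its label for about 2 s and is back in its rest, the logger button was pressed fully down, and nothing else appears to have moved.

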